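Find the dowel that fits the crate hole

TASK

Three wooden dowels stand in the low tray; find the thickest one that goes through the middle hole of the sloping gauge board, trying them from the thickest down. Hold the thickest square on to the middle hole and press it lightly against the rim for a moment without forcing it, then stand it back upright in the tray and let go; then push the next thickest straight through the same hole so that it drops right through and lies in the catch crate below. Leave the thinnest dowel standing where it is and do not disturb the other things on the table.

Things in the scene. Friction and masses are not known exactly. Their poses are not given: they have to be found in the camera images.
- dowel_a_center (a point): centre (60 mm above its foot) of the thickest dowel: plain wooden cylinder, 37 mm diameter, 120 mm long, about 90 g, standing upright and loose in the tray; its z axis runs along the dowel, foot to top. Any dowel may stand in any of the three places. It is too thick for the middle hole
- dowel_a_foot (a point): centre of the foot (flat lower end, edge slightly chamfered) of the thickest dowel
- dowel_b_center (a point): centre (60 mm above its foot) of the middle dowel: plain wooden cylinder, 28 mm diameter, 120 mm long, about 50 g, standing in the tray; z axis along it, foot to top. It passes the middle hole
- dowel_b_foot (a point): centre of the foot (flat lower end, edge slightly chamfered) of the middle dowel
- dowel_c_center (a point): centre of the thinnest dowel: 21 mm diameter, 120 mm long, standing in the tray; stays where it is
- tray: low open plywood tray, fixed, 150 mm (its x) by 270 mm (its y), walls 24 mm high and 7 mm thick; origin at the centre of its underside, inner floor about 7 mm above that. The dowels stand in a row along its y, about 85 mm apart and up to 10 mm off its centre line; a wooden offcut and a flat pencil lie in it too
- gauge: the gauge, fixed: an open catch crate, walls 45 mm high, floor 8 mm thick, and above it on four corner posts the sloping plywood board. Origin on the table under the board's centre; z up; x points from the board's low edge to its high edge (away from the robot, give or take its yaw); the crate reaches from x = -70 to +190 mm, y = -100 to +100 mm
- hole (a point): centre of the mouth (upper face) of the middle, 32 mm hole, through a 12 mm board, about 155 mm up. Board 140 mm (slope, x) x 200 mm (y), tilted 30 deg up and away from the robot. Frame tilted with it: z = hole axis, out of the upper face; y along the holes: 42 mm hole at y -62 mm, 24 mm hole at +58 mm, both unused. Dowels go in along -z; let go half-way, the fitting one slides through by itself
- wedge: small plain wooden offcut 22 x 50 x 18 mm lying in the tray, bystander
- pencil: flat red carpenter's pencil 120 mm long lying in the tray, bystander
- screwdriver: screwdriver 180 mm long lying on the table between tray and gauge, bystander
- jar: amber jar with white cap, 66 mm wide, 90 mm tall, on the table beyond the screwdriver, bystander
Not all that is in view belongs to the job. What is shaped like the part that bears dowel_c_center but yellow is not meant. Leave any purple look-alike of the part that bears dowel_a_center alone.

How it is judged:
On the way, in this order (a step that is already met when the one before it is completed fails the run):
1. the thickest dowel is held square on the middle hole and pressed lightly on its rim (foot within 10 mm of the hole's axis, within 0.15 rad of square) (x of dowel_a_foot in the frame of hole between -0.01 and 0.01 m and y of dowel_a_foot in the frame of hole between -0.01 and 0.01 m and z of dowel_a_foot in the frame of hole between -0.008 and 0.01 m and angle between the z axis of dowel_a_center and the z axis of hole, either way round below 0.15 rad and contact force between dowel_a and gauge above 0.8 N), for 0.2 s.
2. the thickest dowel stands upright in the tray again, let go (angle between dowel_a_center's own z axis and vertical below 0.12 rad and x of dowel_a_center in the frame of tray between -0.07 and 0.07 m and y of dowel_a_center in the frame of tray between -0.13 and 0.13 m and z of dowel_a_center in the frame of tray between 0.058 and 0.076 m and contact force between dowel_a and the fingers below 0.1 N and linear speed of dowel_a below 0.02 m/s), for 0.2 s.
3. the middle dowel is at least 25 mm into the middle hole, square to the board (x of dowel_b_foot in the frame of hole between -0.012 and 0.012 m and y of dowel_b_foot in the frame of hole between -0.012 and 0.012 m and z of dowel_b_foot in the frame of hole between -0.14 and -0.025 m and angle between the z axis of dowel_b_center and the z axis of hole, either way round below 0.15 rad), for 0.1 s.
At the end, for the whole second after the job is handed in: The middle dowel lies at rest in the catch crate, wholly below the board (its centre inside the crate and less than 60 mm up, more than 50 degrees off vertical); the thickest and the thinnest dowel stand upright (within 7 degrees) on the tray's floor (angle between each of dowel_a_center, dowel_c_center's own z axis and vertical below 0.12 rad and x of dowel_a_center in the frame of tray between -0.07 and 0.07 m and y of dowel_a_center in the frame of tray between -0.13 and 0.13 m and z of dowel_a_center in the frame of tray between 0.058 and 0.076 m and x of dowel_c_center in the frame of tray between -0.07 and 0.07 m and y of dowel_c_center in the frame of tray between -0.13 and 0.13 m and z of dowel_c_center in the frame of tray between 0.058 and 0.076 m and x of dowel_b_center in the frame of gauge between -0.07 and 0.19 m and y of dowel_b_center in the frame of gauge between -0.1 and 0.1 m and z of dowel_b_center in the frame of gauge below 0.06 m and angle between dowel_b_center's own z axis and vertical above 0.9 rad and linear speed of dowel_b below 0.03 m/s and linear speed of dowel_a below 0.02 m/s); the robot touches nothing.
It fails at once if the thickest dowel is forced: more than 50 N against the gauge (contact force between dowel_a and gauge above 50 N).
It fails at once if the thinnest dowel is moved by more than 30 mm (distance of dowel_c_center from where it was at the start of the episode above 0.03 m).
It fails at once if a bystander (wooden offcut, pencil, screwdriver, jar) is moved by more than 30 mm (distance of any of wedge, pencil, screwdriver, jar from where it was at the start of the episode above 0.03 m).
It also fails if it takes over 67 s, if anything falls off the work surface, if the arm or the gripper's body presses on something with over 40 N, if the wrist force passes 120 N, or if a joint passes its speed limit or range.

ROBOT

A 6-joint arm with a two-finger parallel gripper is mounted at the origin on the work surface. World frame = base frame: x ahead of the robot, y to its left, z up, the work surface at z = 0. Lengths are in m, angles in rad, forces in N, time in s.
With the tool pointing down it reaches from about 0.425 to 0.95 m from the base axis. Payload 3.5 kg.
Tool frame: the origin (TCP) lies midway between the tips of the shut fingers; the grasp point (between the pads) lies 19 mm behind it (robot.grasp_offset is the distance from the TCP to the grasp point, in m); z points along the fingers, y is the line along which they close (so a half turn about z gives the same grasp; the last joint's range is limited). The gripper opens to 85 mm and grips with 20 to 120 N. Pads are 22 mm wide; open, the fingers measure 114 mm over their backs; the gripper's body (76 mm by 85 mm) begins 54 mm behind the grasp point. The pads swing forward as they close: fully open they stand 13 mm farther back than shut.
Start: joints at [-1.418, 0.286, 1.577, -0, 1.279, -0.15], TCP at [0.201, -0.644, 0.231] pointing down, gripper open.
Joint ranges: [-2.77, 2.77], [-0.9, 2.22], [0.21, 2.48], [-1.53, 4.67], [0.24, 2.81], [-2.84, 2.84]. Speed limits (rad/s): [2.79, 2.79, 3.14, 3.14, 3.14, 3.14].

INTERFACE

Orientations are given as a unit quaternion [x, y, z, w].
In Python, from plant import robot gives the robot as it stands.
- The arm moves only by the shell command python3 -m handwheel 'ROWS' [FORCE]. ROWS is JSON, a list of rows, each an object of numbers: "jaw": the opening in per cent of the stroke, from 0 (shut) to 100 (fully open); "tx", "ty", "tz": the shift along the tool's x, y, z in units of 50 mm (1.0 is 50 mm); "twist": the turn about the tool's z in degrees. A call has 1 to 5 rows; each row is the pose to reach, as a shift and turn from the pose commanded when the call began, along the tool's axes at that moment; what a row does not reach only later rows make up. A row lasts 1/10 s, in which the tool goes at most 50 mm and 8.59 degrees, less where a joint would pass 70% of its speed; a pose out of reach is approached as far as the arm can. A call with a gripper value outside its range is refused whole. The fingers move at their own pace and stop on an object; FORCE is the grip in N (left out, the last holds). Time passes only in rows, so rows that repeat a pose let the fingers close. It gives the time, the measured TCP pose, the force, the opening and the grip force at its end, in the units of the state.
- robot.get_state(): the state, without advancing time (a new reading comes with each control period).
- robot.get_image(name): name is "side" or "top" or "wrist"; returns the picture (480x640x3 uint8, red, green, blue); there is no depth.
- robot.get_calibration(name): a dict with "intrinsics" (3x3 intrinsics, pixels), "rvec" (rotation vector, rad) and "tvec" (3), from world to camera coordinates, as OpenCV has them. Camera axes: x right, y down, z forward; pixel columns grow to the right and rows downward; lengths in m; the calibration is good to about 2 mm. A picture is of the moment at which its call begins: read the wrist's pose just before it. get_calibration takes no time and is no camera call; for the wrist camera it gives the pose at the moment of the call.
- robot.job_done(): hands the job in; it is judged then, once.
Trained networks look in the newest picture that a camera, given by its name, has taken for a name from the list of things; names that differ only in an ending like _2 or _b are one class to them, and where a whole thing is asked for, a point or a joint stands for the part that bears it (a point fixed in the world has none). Each returns a list of dicts, best first, with "score" (0 to 1); they miss things now and then, are a little off and sometimes report something else, mostly with a low value. They report only what shows in the picture. A call takes as long as a camera call. They do not tell look-alikes from the thing itself.
- robot.boxes_of(camera, label): "xyz" ([x, y, z] in m, in the coordinates of the camera as it stood for that picture, good to about 4 mm: the middle of the surface that is visible of it).
- robot.masks_of(camera, label): "mask" (480x640 bool, what is visible of it).
The state is a dict: "time_s": time; "qpos": joint angles; "dq": joint speeds; "effort": joint torques, N m; "tool_pos": TCP position; "tcp_rot": TCP orientation; "ft_force": force on the tool from outside, world axes, zero at the start; "wrist_torque": the same for the moment, N m; "finger_gap": finger opening in m; "grasp_force": force on a finger pad.
Only numpy, scipy, OpenCV 4.12 (cv2) and the standard library are available. Lean on these libraries where they do the work, as an engineer would, in place of code of your own. Each camera call takes 0.05 s, during which the arm holds its last target. There are 200 camera calls.

## Working session

There is one attempt and no reset: what is moved stays moved. The work goes in short steps, Python scripts to look and compute and a shell command to move; the robot and the scene stay as the last step left them, time stands still between calls to the robot, and variables do not carry over. Pictures are saved under pics/ and viewed, at most 10 in all, crops included, and the job is handed in when it is done.

```bash
mkdir -p pics; ls; cat > h.py <<'E'
import numpy as np,cv2
from plant import robot
from scipy.spatial.transform import Rotation as R
def cam(n):
    c=robot.get_calibration(n);K=np.array(c["intrinsics"]);Rm=cv2.Rodrigues(np.array(c["rvec"],float))[0];return K,Rm,np.array(c["tvec"],float).ravel()
def toworld(n,p):
    K,Rm,t=cam(n);return Rm.T@(np.array(p)-t)
def proj(n,P):
    K,Rm,t=cam(n);q=K@(Rm@np.array(P)+t);return q[:2]/q[2]
def ray(n,u,v,z):
    "world point on plane z at pixel"
    K,Rm,t=cam(n);d=Rm.T@np.linalg.inv(K)@np.array([u,v,1.]);c=-Rm.T@t;return c+d*(z-c[2])/d[2]
E
python3 - <<'E'
from h import *
for n in ["top","side"]:
    im=robot.get_image(n);cv2.imwrite(f"pics/{n}0.png",im[:,:,::-1])
    K,Rm,t=cam(n);print(n,"cam at",(-Rm.T@t).round(3),K[0,0])
    for l in ["dowel_a_center","dowel_c_center","tray","gauge","hole","wedge","pencil","screwdriver","jar"]:
        try:
            for d in robot.boxes_of(n,l)[:5]:
                w=toworld(n,d["xyz"]);print(n,l,round(d["score"],2),w.round(3),proj(n,w).round())
        except Exception as e: print(l,e)
print(robot.get_state())
E
```

```text
pics
top cam at [ 0.312 -0.037  1.166] 487.7316767512118
top dowel_a_center 0.85 [ 0.366 -0.262  0.119] [420. 324.]
top dowel_a_center 0.72 [ 0.511 -0.223  0.13 ] [396. 258.]
top dowel_c_center 0.64 [ 0.498 -0.408  0.089] [475. 261.]
top dowel_c_center 0.62 [ 0.529 -0.31   0.094] [430. 250.]
top tray 0.65 [ 0.507 -0.228  0.007] [390. 269.]
top gauge 0.7 [0.536 0.204 0.126] [198. 262.]
top gauge 0.43 [ 0.462 -0.278  0.012] [413. 286.]
top hole 0.72 [0.504 0.214 0.155] [191. 274.]
top wedge 0.47 [ 0.556 -0.17   0.024] [364. 250.]
top pencil 0.6 [ 0.461 -0.278  0.013] [413. 286.]
top pencil 0.25 [0.534 0.202 0.123] [200. 263.]
top screwdriver 0.63 [ 0.469 -0.001  0.026] [297. 291.]
top jar 0.69 [ 0.709 -0.004  0.085] [290. 186.]
side cam at [ 0.246 -0.767  0.847] 552.3457277307187
side dowel_a_center 0.88 [ 0.363 -0.284  0.085] [263. 381.]
side dowel_a_center 0.75 [ 0.52  -0.246  0.093] [343. 331.]
side dowel_c_center 0.9 [ 0.501 -0.422  0.078] [380. 428.]
side dowel_c_center 0.88 [ 0.528 -0.323  0.082] [367. 368.]
side tray 0.94 [ 0.503 -0.266  0.004] [337. 373.]
side gauge 0.98 [0.539
[... 351 characters left out ...]
s': array([-1.41800625e+00,  2.86300986e-01,  1.57668230e+00, -2.31251638e-05,
        1.27860821e+00, -1.50031330e-01]), 'dq': array([-1.18569608e-03, -3.32904993e-05,  9.88704114e-05,  9.45235749e-04,
       -1.41790340e-04,  3.09186846e-05]), 'effort': array([ 4.06231611e-04, -4.05969036e+01, -2.92949617e+01, -8.22957190e-05,
        4.26644656e-04, -5.14199723e-07]), 'tool_pos': array([ 0.20129604, -0.64427666,  0.2313338 ]), 'tcp_rot': array([ 9.88558779e-01,  1.50836138e-01, -1.10717096e-05,  5.90795446e-07]), 'ft_force': array([-0.39396406,  0.29959149, -0.56323808]), 'wrist_torque': array([ 0.00764199, -0.00444834,  0.03508785]), 'grasp_force': 0.0, 'finger_gap': 0.08553785864272276}
```

View pics/top0.png

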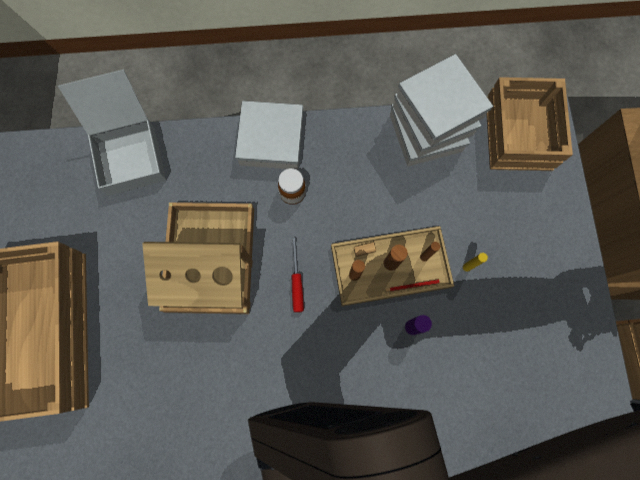

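View pics/side0.png

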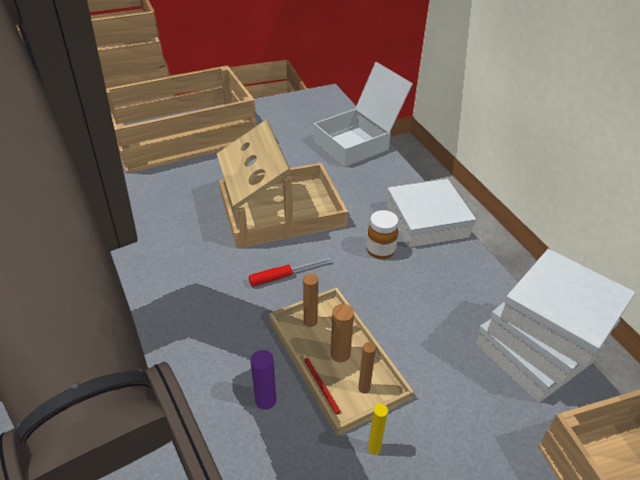

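The top view shows three brown dowels in the tray: thick (396,258), medium (357,269) and thin (430,250). Thick look-alike is purple at (420,324), thin look-alike is yellow at (475,261). My choices are a = (396,258), b = (357,269), c = (430,250). The middle hole is at (193,275) in the top view and about (250,160) in the side view.

The tool can't tilt, so the dowel has to be pivoted in the grip against an edge.

```bash
cat > m.py <<'E'
from h import *
from scipy.optimize import minimize
names=["top","side"]; C={n:cam(n) for n in names}
def pr(n,P):
    K,Rm,t=C[n];q=(K@(Rm@np.atleast_2d(P).T+t[:,None])).T;return q[:,:2]/q[:,2:]
def hull(n,P):
    m=np.zeros((480,640),np.uint8);cv2.fillConvexPoly(m,cv2.convexHull(np.round(pr(n,P)*16).astype(np.int32)),1,shift=4);return m>0
def cyl(x,y,r):
    a=np.linspace(0,2*np.pi,40);return np.array([[x+r*np.cos(t),y+r*np.sin(t),z] for z in(.007,.127) for t in a])
E
python3 - <<'E'
from m import *
G={"a":(.511,-.230,.0185,(.72),"dowel_a_center"),"b":(.49,-.15,.014,0,"dowel_b_center"),"c":(.53,-.317,.0105,0,"dowel_c_center")}
im={n:robot.get_image(n) for n in names}
vis={n:im[n][:,:,::-1].copy() for n in names}
for k,(x,y,r,_,l) in G.items():
    M={}
    for n in names:
        best=max(robot.masks_of(n,l),key=lambda d:(d["mask"]&hull(n,cyl(x,y,r))).sum()/ (d["mask"]|hull(n,cyl(x,y,r))).sum())
        M[n]=best["mask"];print(k,n,best["score"])
    f=lambda p:sum(-(M[n]&hull(n,cyl(*p,r))).sum()/(M[n]|hull(n,cyl(*p,r))).sum() for n in names)
    s=minimize(f,[x,y],method="Nelder-Mead",options=dict(initial_simplex=[[x-.02,y],[x+.02,y-.02],[x,y+.02]]))
    print(k,s.x.round(4),round(s.fun,2))
    for n in names:
        cv2.polylines(vis[n],[cv2.convexHull(pr(n,cyl(*s.x,r)).astype(np.int32))],True,(0,255,0),1)
# hole
px={}
for n in names:
    d=robot.masks_of(n,"hole")
    for e in d[:4]:
        ys,xs=np.nonzero(e["mask"]);print(n,"hole",round(e["score"],2),xs.mean().round(1),ys.mean().round(1),xs.min(),xs.max(),ys.min(),ys.max())
    for l in("tray","gauge"):
        m=robot.masks_of(n,l)[0]["mask"].astype(np.uint8)
        c=max(cv2.findContours(m,0,2)[0],key=cv2.contourArea);print(n,l,cv2.minAreaRect(c))
big=np.hstack([cv2.resize(vis["top"][200:320,130:460],None,fx=2.4,fy=2.4)])
s2=cv2.resize(vis["side"][100:440,200:430],None,fx=1.7,fy=1.7)
cv2.imwrite("pics/c1.png",big);cv2.imwrite("pics/c2.png",s2)
E
```

```text
a top 0.7
a side 0.9
a [ 0.5233 -0.2335] -1.81
b top 0.5Traceback (most recent call last):
  File "<stdin>", line 8, in <module>
ValueError: max() iterable argument is empty
```

```bash
cat > fit.py <<'E'
from m import *
G={"a":(.523,-.2335,.0185,"dowel_a_center"),"b":(.50,-.15,.014,"dowel_b_center"),"c":(.53,-.317,.0105,"dowel_c_center")}
im={n:robot.get_image(n) for n in names}
vis={n:im[n][:,:,::-1].copy() for n in names}
for k,(x,y,r,l) in list(G.items())[1:]:
    M={}
    for n in names:
        ds=robot.masks_of(n,l) or robot.masks_of(n,"dowel_a_center")+robot.masks_of(n,"dowel_c_center")
        iou=lambda d:(d["mask"]&hull(n,cyl(x,y,r))).sum()/ (d["mask"]|hull(n,cyl(x,y,r))).sum()
        if ds and iou(max(ds,key=iou))>.1: M[n]=max(ds,key=iou)["mask"]
    f=lambda p:sum(-(M[n]&hull(n,cyl(*p,r))).sum()/(M[n]|hull(n,cyl(*p,r))).sum() for n in M)
    s=minimize(f,[x,y],method="Nelder-Mead",options=dict(initial_simplex=[[x-.02,y],[x+.02,y-.02],[x,y+.02]]))
    print(k,s.x.round(4),round(s.fun,2),list(M))
    G[k]=(*s.x,r,l)
for n in names:
    for k in G: cv2.polylines(vis[n],[cv2.convexHull(pr(n,cyl(*G[k][:3])).astype(np.int32))],True,(0,255,0),1)
    for e in robot.masks_of(n,"hole")[:4]:
        ys,xs=np.nonzero(e["mask"]);print(n,"hole",round(e["score"],2),xs.mean().round(1),ys.mean().round(1),xs.min(),xs.max(),ys.min(),ys.max())
    T=robot.masks_of(n,"tray");
    if T:
        m=T[0]["mask"].astype(np.uint8);c=max(cv2.findContours(m,0,2)[0],key=cv2.contourArea)
        print(n,"tray",cv2.approxPolyDP(cv2.convexHull(c),8,True).reshape(-1,2).tolist())
print([ray("top",u,v,.024).round(3)[:2].tolist() for u,v in[(332,243),(440,227),(452,285),(341,304)]])
cv2.imwrite("pics/c1.png",cv2.resize(vis["top"][200:320,130:460],None,fx=2.4,fy=2.4,interpolation=2))
cv2.imwrite("pics/c2.png",cv2.resize(vis["side"][100:440,200:430],None,fx=1.7,fy=1.7,interpolation=2))
E
python3 fit.py
```

```text
b [ 0.5012 -0.1423] -1.73 ['top', 'side']
c [ 0.5328 -0.3142] -1.69 ['top', 'side']
top hole 0.78 191.7 274.1 142 242 241 307
top tray [[440, 228], [453, 287], [341, 305], [332, 244]]
side hole 0.86 252.5 164.0 218 291 121 208
side tray [[334, 288], [414, 392], [340, 435], [269, 319]]
[[0.579, -0.094], [0.599, -0.358], [0.456, -0.368], [0.431, -0.103]]
```

View pics/c1.png

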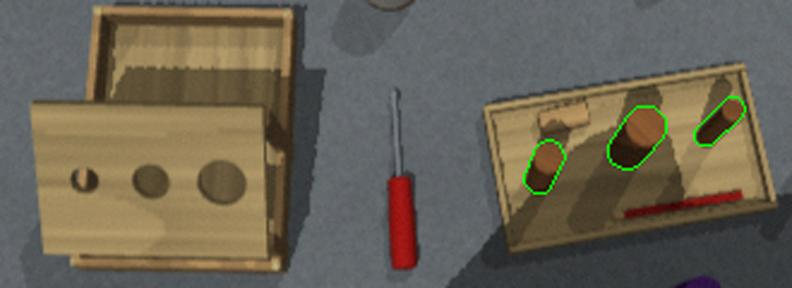

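View pics/c2.png

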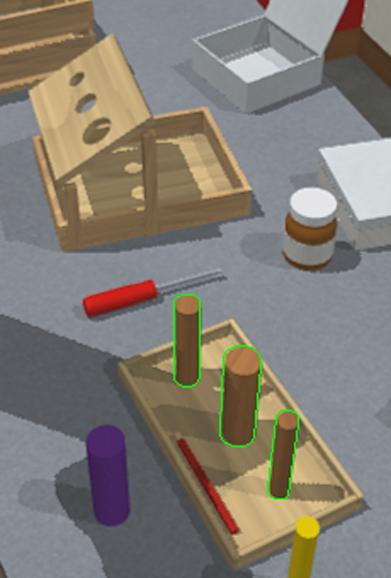

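Overlays sit on the three brown dowels: a in the middle, b on the tray's left end and c on the right, clear of purple and yellow. The three holes show at about (165,275), (192.5,275.4) and (222.5,275.8) in the top view, so I'll fit the hole frame from both views.

```bash
python3 - <<'E'
from m import *
from scipy.optimize import least_squares
obs={"top":[(222.5,275.8),(192.5,275.4),(165.4,275)],"side":[(256.5,176.5),(250.6,160.6),(245.3,146.5)]}
def pts(p):
    Rm=R.from_euler("ZY",[p[3],-np.pi/6]).as_matrix();return np.array([p[:3]+Rm@[0,y,0] for y in(-.062,0,.058)])
s=least_squares(lambda p:np.concatenate([(pr(n,pts(p))-obs[n]).ravel() for n in names]),[.5,.2,.155,0])
print(s.x.round(4),np.degrees(s.x[3]),s.fun.round(1))
st=robot.get_state();print(st["time_s"],robot.grasp_offset)
E
```

```text
[ 0.5025  0.2099  0.1537 -0.0953] -5.4595336174496785 [-0.2 -0.3  0.4 -0.4 -0.1 -0.5 -0.2  0.4 -0.5  0.  -0.5 -0.1]
1.8 0.0187
```

```bash
cat > go.py <<'E'
import sys
from h import *
s=robot.get_state();x,y,z,yaw=map(float,sys.argv[1:5])
q=R.from_quat(s["tcp_rot"]);d=q.inv().apply(np.array([x,y,z])-s["tool_pos"])/.05
ax=q.as_matrix()[:,0];cur=np.degrees(np.arctan2(ax[1],ax[0]))
print("t",round(s["time_s"],2),"pos",s["tool_pos"].round(4),"yaw",cur.round(2),"gap",round(s["finger_gap"],4),"gf",round(s["grasp_force"],1),"F",s["ft_force"].round(1))
print("tx ty tz",d.round(3),"twist",round((cur-yaw+180)%360-180,2))
E
python3 go.py .523 -.2335 .19 4.9
```

```text
t 1.8 pos [ 0.2013 -0.6443  0.2313] yaw 17.35 gap 0.0854 gf 0.0 F [ 0.3 -0.  -0.6]
tx ty tz [ 8.591 -5.923  0.826] twist 12.45
```

```bash
python3 -m handwheel '[{"tx":0.7,"ty":-0.5,"jaw":62},{"tx":1.4,"ty":-1.0},{"tx":2.1,"ty":-1.5},{"tx":2.9,"ty":-2.0},{"tx":3.7,"ty":-2.5}]' 25 | tail -1; python3 -m handwheel '[{"tx":0.7,"ty":-0.5},{"tx":1.4,"ty":-1.0},{"tx":2.1,"ty":-1.5},{"tx":2.9,"ty":-2.0},{"tx":3.6,"ty":-2.5}]';python3 -m handwheel '[{"tx":0.7,"ty":-0.5},{"tx":1.2,"ty":-0.9,"twist":8},{"tx":1.29,"ty":-0.92,"twist":12.4},{"tx":1.29,"ty":-0.92,"twist":12.4}]'; python3 go.py .523 -.2335 .069 4.9
```

```text
t 1.8 pos [ 0.2013 -0.6443  0.2313] yaw 17.35 gap 0.0854 gf 0.0 F [ 0.3 -0.  -0.6]
tx ty tz [ 8.591 -5.923  3.246] twist 12.45$[0]: bad value
$[0]: bad value
$[0]: bad value
```

```bash
python3 -m handwheel '[{"jaw":62,"tx":0.7,"ty":-0.5,"tz":0,"twist":0},{"jaw":62,"tx":1.4,"ty":-1.0,"tz":0,"twist":0},{"jaw":62,"tx":2.1,"ty":-1.5,"tz":0,"twist":0},{"jaw":62,"tx":2.9,"ty":-2.0,"tz":0,"twist":0},{"jaw":62,"tx":3.7,"ty":-2.5,"tz":0,"twist":0}]' 25;  python3 go.py .523 -.2335 .19 4.9
```

```text
time_s: 2.3
tool_pos: [0.3414, -0.4684, 0.2315]
tcp_rot: [0.989, 0.15, 0.0, 0.0]
ft_force: [1.8, -0.8, 0.8]
finger_gap: 0.0528
grasp_force: 0.0
t 2.3 pos [ 0.3414 -0.4684  0.2315] yaw 17.31 gap 0.0528 gf 0.0 F [ 1.8 -0.8  0.8]
tx ty tz [ 4.865 -3.406  0.83 ] twist 12.41
```

```bash
python3 -m handwheel '[{"jaw":62,"tx":0.8,"ty":-0.56,"tz":0,"twist":0},{"jaw":62,"tx":1.6,"ty":-1.12,"tz":0,"twist":0},{"jaw":62,"tx":2.4,"ty":-1.68,"tz":0,"twist":0},{"jaw":62,"tx":3.2,"ty":-2.24,"tz":0,"twist":0},{"jaw":62,"tx":4.0,"ty":-2.8,"tz":0,"twist":0}]' >/dev/null; python3 -m handwheel '[{"jaw":62,"tx":0.5,"ty":-0.4,"tz":0.2,"twist":6},{"jaw":62,"tx":0.87,"ty":-0.6,"tz":0.5,"twist":12.4},{"jaw":62,"tx":0.87,"ty":-0.6,"tz":0.8,"twist":12.4},{"jaw":62,"tx":0.87,"ty":-0.6,"tz":0.8,"twist":12.4}]';  python3 go.py .523 -.2335 .069 4.9
python3 - <<'E'
from h import *
im=robot.get_image("wrist");cv2.imwrite("pics/w1.png",im[:,:,::-1])
print(proj("wrist",[.523,-.2335,.127]))
E
```

```text
time_s: 3.2
tool_pos: [0.5209, -0.2339, 0.1884]
tcp_rot: [0.999, 0.045, -0.002, -0.001]
ft_force: [0.3, 0.4, -0.6]
finger_gap: 0.0526
grasp_force: 0.0
t 3.2 pos [ 0.5209 -0.2339  0.1884] yaw 5.11 gap 0.0526 gf 0.0 F [ 0.3  0.4 -0.6]
tx ty tz [0.054 0.003 2.387] twist 0.21
[311.82360505 255.31067454]
```

View pics/w1.png

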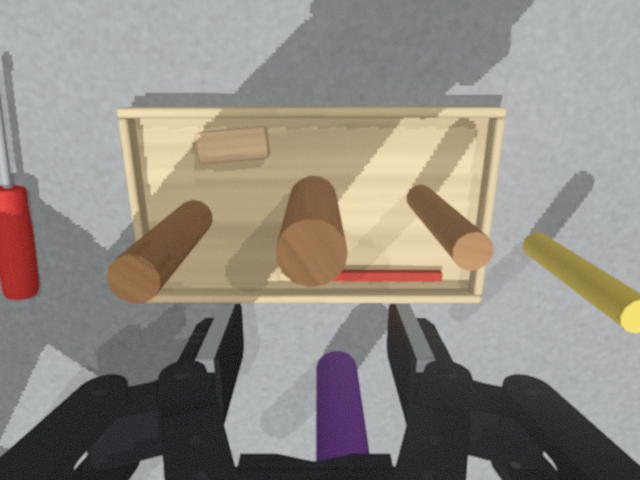

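The wrist view shows brown dowel a's top at (312,250), where it was predicted and centred between the jaws. The pencil's left end is near (330,275), and the tray's near wall is free from x≈150 to 280. Descending.

```bash
python3 -m handwheel '[{"jaw":62,"tx":0.05,"ty":0,"tz":0.7,"twist":0},{"jaw":62,"tx":0.05,"ty":0,"tz":1.4,"twist":0},{"jaw":62,"tx":0.05,"ty":0,"tz":2.0,"twist":0},{"jaw":62,"tx":0.05,"ty":0,"tz":2.38,"twist":0},{"jaw":62,"tx":0.05,"ty":0,"tz":2.38,"twist":0}]' >/dev/null;  python3 go.py .523 -.2335 .069 4.9;  python3 -m handwheel '[{"jaw":30,"tx":0,"ty":0,"tz":0,"twist":0},{"jaw":30,"tx":0,"ty":0,"tz":0,"twist":0},{"jaw":30,"tx":0,"ty":0,"tz":0,"twist":0},{"jaw":30,"tx":0,"ty":0,"tz":0,"twist":0}]' 25;  python3 go.py .523 -.2335 .069 4.9
```

```text
t 3.75 pos [ 0.5224 -0.2349  0.0697] yaw 4.89 gap 0.0531 gf 0.0 F [-0.2 -0.7 -0.5]
tx ty tz [ 0.014 -0.027  0.014] twist -0.01
time_s: 4.15
tool_pos: [0.5254, -0.2352, 0.0736]
tcp_rot: [0.999, 0.043, 0.001, 0.001]
ft_force: [-0.3, 0.2, 1.6]
finger_gap: 0.0365
grasp_force: 28.9
t 4.15 pos [ 0.5254 -0.2352  0.0736] yaw 4.96 gap 0.0365 gf 28.9 F [-0.3  0.2  1.6]
tx ty tz [-0.045 -0.038  0.091] twist 0.06
```

```bash
python3 -m handwheel '[{"jaw":30,"tx":0,"ty":0,"tz":-0.6,"twist":0},{"jaw":30,"tx":-0.6,"ty":0,"tz":-0.6,"twist":0},{"jaw":30,"tx":-1.05,"ty":0,"tz":-0.6,"twist":0},{"jaw":30,"tx":-1.05,"ty":-0.9,"tz":-0.6,"twist":0},{"jaw":30,"tx":-1.05,"ty":-0.9,"tz":-0.6,"twist":0}]' 25;  python3 -m handwheel '[{"jaw":30,"tx":0,"ty":0,"tz":0.3,"twist":0},{"jaw":30,"tx":0,"ty":0,"tz":0.54,"twist":0},{"jaw":30,"tx":0,"ty":0,"tz":0.54,"twist":0}]' 25;  python3 go.py .5250 -.2350 .0718 4.9
python3 -m handwheel '[{"jaw":30,"tx":-0.15,"ty":0,"tz":0,"twist":0},{"jaw":30,"tx":-0.3,"ty":0,"tz":0,"twist":0},{"jaw":30,"tx":-0.45,"ty":0,"tz":0,"twist":0},{"jaw":30,"tx":-0.5,"ty":0,"tz":0,"twist":0},{"jaw":30,"tx":-0.5,"ty":0,"tz":0,"twist":0}]' 25; python3 -m handwheel '[{"jaw":30,"tx":-0.15,"ty":0,"tz":0,"twist":0},{"jaw":30,"tx":-0.3,"ty":0,"tz":0,"twist":0},{"jaw":30,"tx":-0.38,"ty":0,"tz":0,"twist":0},{"jaw":30,"tx":-0.38,"ty":0,"tz":0,"twist":0}]' 25 
python3 - <<'E'
from h import *
im=robot.get_image("side");cv2.imwrite("pics/s1.png",cv2.resize(im[200:480,150:450,::-1],None,fx=2,fy=2))
E
```

```text
time_s: 4.65
tool_pos: [0.4669, -0.1911, 0.1018]
tcp_rot: [0.999, 0.044, -0.001, -0.001]
ft_force: [0.2, 0.0, -1.8]
finger_gap: 0.0365
grasp_force: 28.5
time_s: 4.95
tool_pos: [0.4681, -0.194, 0.0741]
tcp_rot: [0.999, 0.043, -0.001, -0.001]
ft_force: [-0.3, -0.6, -1.7]
finger_gap: 0.0363
grasp_force: 28.4
t 4.95 pos [ 0.4681 -0.194   0.0741] yaw 4.96 gap 0.0363 gf 28.4 F [-0.3 -0.6 -1.7]
tx ty tz [1.064 0.915 0.042] twist 0.06
time_s: 5.45
tool_pos: [0.4441, -0.1973, 0.0763]
tcp_rot: [0.999, 0.043, 0.001, 0.001]
ft_force: [3.9, 0.1, 2.4]
finger_gap: 0.0367
grasp_force: 29.0
time_s: 5.85
tool_pos: [0.4238, -0.1981, 0.0751]
tcp_rot: [0.999, 0.043, -0.001, -0.0]
ft_force: [2.6, -0.1, 0.7]
finger_gap: 0.0361
grasp_force: 29.1
```

View pics/s1.png

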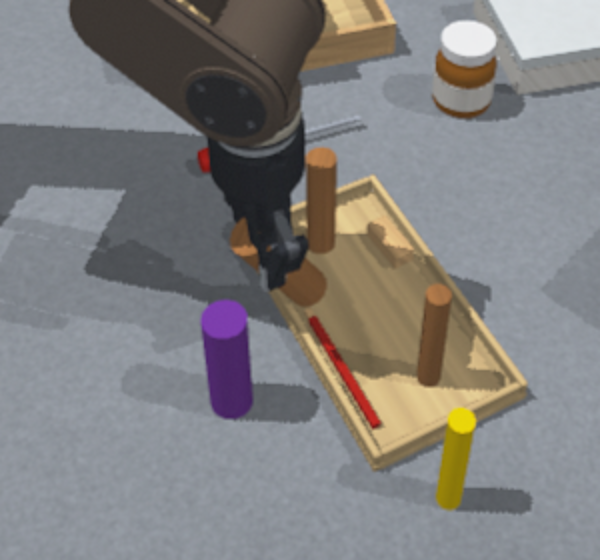

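The side view shows dowel a tilted about the finger axis: top toward the robot at crop (245,240), foot at (310,290). The other things are untouched. Lifting now and heading for the gauge, with a tilt measurement on the way.

```bash
python3 -m handwheel '[{"jaw":30,"tx":0,"ty":0,"tz":-0.8,"twist":0},{"jaw":30,"tx":0,"ty":0,"tz":-1.7,"twist":0},{"jaw":30,"tx":0.3,"ty":-0.8,"tz":-2.6,"twist":0},{"jaw":30,"tx":0.6,"ty":-1.7,"tz":-3.0,"twist":5},{"jaw":30,"tx":0.9,"ty":-2.6,"tz":-3.0,"twist":10.4}]' 40 >/dev/null; python3 -m handwheel '[{"jaw":30,"tx":0,"ty":0,"tz":0,"twist":0},{"jaw":30,"tx":0,"ty":0,"tz":0,"twist":0}]' 40
cat > tilt.py <<'E'
import sys
from m import *
r=float(sys.argv[1]);lab=sys.argv[2];gz=.023
s=robot.get_state();q=R.from_quat(s["tcp_rot"]);g=s["tool_pos"]-q.apply([0,0,gz])
def dow(th,h,dx=0,dz=0):
    # axis: foot->top, tilted so top goes to -tool x
    u=q.apply([-np.sin(th),0,-np.cos(th)]);e1=q.apply([0,1,0]);e2=np.cross(u,e1);f=g+q.apply([dx,0,dz])-h*u
    a=np.linspace(0,2*np.pi,40);return np.array([f+L*u+r*(np.cos(t)*e1+np.sin(t)*e2) for L in(0,.12) for t in a])
I={n:robot.get_image(n) for n in names}
hsv={n:cv2.cvtColor(I[n],cv2.COLOR_RGB2HSV) for n in names}
M={}
for n in names:
    ds=robot.masks_of(n,lab);c=hull(n,dow(.5,.085))
    ds=[d for d in ds if (d["mask"]&c).sum()>20]
    if ds: M[n]=max(ds,key=lambda d:(d["mask"]&c).sum())["mask"]
    print(n,M[n].sum() if n in M else None)
dark={n:(I[n].max(2)<70) for n in M}
def f(p):
    t=0
    for n in M:
        H=hull(n,dow(*p));t+=((M[n]&~H).sum()+(H&~M[n]&~dark[n]).sum())/M[n].sum()
    return t+ (p[2]/.01)**2*.05+((p[1]-.085)/.02)**2*.02
s_=min((minimize(f,[t0,.085,0],method="Nelder-Mead",options=dict(initial_simplex=[[t0,.085,0],[t0+.12,.085,0],[t0,.095,0],[t0,.085,.006]])) for t0 in(.35,.5,.6)),key=lambda a:a.fun)
print("theta",np.degrees(s_.x[0]).round(1),"h",s_.x[1].round(4),"dx",s_.x[2].round(4),s_.fun.round(2))
v=[]
for n in names:
    k=I[n][:,:,::-1].copy();H=dow(*s_.x);cv2.polylines(k,[cv2.convexHull(pr(n,H).astype(np.int32))],True,(0,255,0),1)
    c=pr(n,g)[0].astype(int);c=np.clip(c,[90,90],[549,389]);v.append(cv2.resize(k[c[1]-90:c[1]+90,c[0]-90:c[0]+90],(400,400)))
cv2.imwrite(sys.argv[3],np.hstack(v))
E
python3 tilt.py .0185 dowel_a_center pics/t1.png;python3 go.py .4478 .2151 .226 -5.46
```

```text
time_s: 6.6
tool_pos: [0.455, -0.0724, 0.2232]
tcp_rot: [0.999, -0.045, -0.002, 0.0]
ft_force: [-0.3, -0.9, -0.9]
finger_gap: 0.036
grasp_force: 40.6
top None
side 670
theta 24.6 h 0.0872 dx 0.0052 0.28
t 6.8 pos [ 0.4554 -0.0746  0.2233] yaw -5.54 gap 0.0362 gf 40.6 F [-0.1 -0.3 -1. ]
tx ty tz [-0.711 -5.752 -0.051] twist -0.08
```

View pics/t1.png

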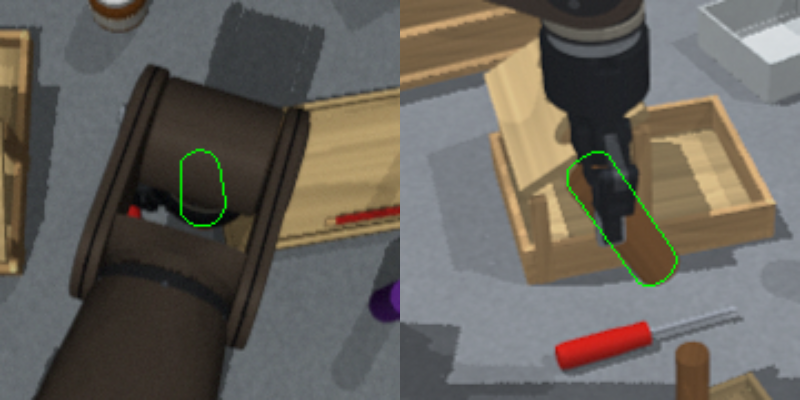

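```bash
sed -e 's/^from m import \*/import m\nfrom m import *\nm.names=names=["side","wrist"];C["wrist"]=cam("wrist")/' tilt.py > tilt2.py; python3 tilt2.py .0185 dowel_a_center pics/t2.png
```

```text
side 729
wrist 32678
theta 26.7 h 0.088 dx 0.0035 0.24
```

View pics/t2.png

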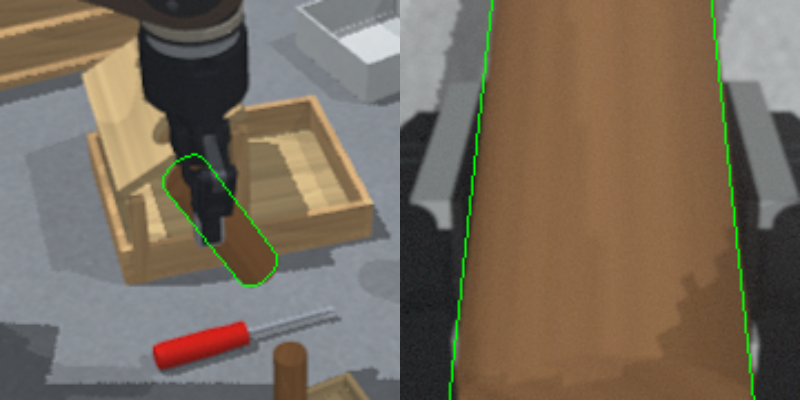

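```bash
python3 -m handwheel '[{"jaw":30,"tx":0,"ty":-0.6,"tz":-0.6,"twist":0},{"jaw":30,"tx":-0.2,"ty":-1.5,"tz":-0.8,"twist":0},{"jaw":30,"tx":-0.4,"ty":-2.4,"tz":-0.8,"twist":0},{"jaw":30,"tx":-0.6,"ty":-3.3,"tz":-0.8,"twist":0},{"jaw":30,"tx":-0.7,"ty":-4.2,"tz":-0.8,"twist":0}]' >/dev/null; python3 -m handwheel '[{"jaw":30,"tx":0,"ty":-0.9,"tz":0,"twist":0},{"jaw":30,"tx":0,"ty":-1.5,"tz":0,"twist":0},{"jaw":30,"tx":0,"ty":-1.55,"tz":0.4,"twist":0},{"jaw":30,"tx":0,"ty":-1.55,"tz":0.6,"twist":0},{"jaw":30,"tx":0,"ty":-1.55,"tz":0.6,"twist":0}]'
python3 go.py .4472 .2152 .231 -5.46; sed -i 's/^v=\[\]/f_=g+q.apply([s_.x[2],0,0])-s_.x[1]*q.apply([-np.sin(s_.x[0]),0,-np.cos(s_.x[0])]);G=R.from_euler("ZY",[-.0953,-np.pi\/6]);print("foot in hole",(1000*G.inv().apply(f_-[.5025,.2099,.1537])).round(1))\nv=[]/' tilt.py tilt2.py; python3 tilt2.py .0185 dowel_a_center pics/t3.png
```

```text
time_s: 8.0
tool_pos: [0.4476, 0.2152, 0.232]
tcp_rot: [0.999, -0.048, -0.002, 0.001]
ft_force: [0.3, -0.3, -0.8]
finger_gap: 0.0362
grasp_force: 40.8
t 8.0 pos [0.4476 0.2152 0.232 ] yaw -5.48 gap 0.0362 gf 40.8 F [ 0.3 -0.3 -0.8]
tx ty tz [-0.007  0.001  0.021] twist -0.02
side 595
wrist 32244
theta 25.4 h 0.0876 dx 0.0058 0.28
foot in hole [ 0.6 -0.1 25.1]
```

```bash
python3 -m handwheel '[{"jaw":30,"tx":0.1,"ty":0,"tz":0.173,"twist":0},{"jaw":30,"tx":0.2,"ty":0,"tz":0.346,"twist":0},{"jaw":30,"tx":0.22,"ty":0,"tz":0.38,"twist":0},{"jaw":30,"tx":0.22,"ty":0,"tz":0.38,"twist":0}]' | grep -E 'pos|ft';for i in 1; do :; done; python3 -m handwheel '[{"jaw":30,"tx":0.01,"ty":0,"tz":0.017,"twist":0},{"jaw":30,"tx":0.02,"ty":0,"tz":0.035,"twist":0},{"jaw":30,"tx":0.02,"ty":0,"tz":0.035,"twist":0}]'| grep -E 'pos|ft'; python3 go.py .4597 .2140 .2093 -5.46
```

```text
tool_pos: [0.4596, 0.2147, 0.2144]
ft_force: [0.7, 0.1, 0.5]
tool_pos: [0.4608, 0.2149, 0.2138]
ft_force: [0.1, -0.2, -1.1]
t 8.9 pos [0.4608 0.2149 0.2138] yaw -5.44 gap 0.0358 gf 40.8 F [ 0.1 -0.2 -1.1]
tx ty tz [-0.02   0.021  0.09 ] twist 0.02
```

```bash
python3 -m handwheel '[{"jaw":30,"tx":0.01,"ty":0,"tz":0.017,"twist":0},{"jaw":30,"tx":0.02,"ty":0,"tz":0.035,"twist":0},{"jaw":30,"tx":0.02,"ty":0,"tz":0.035,"twist":0}]'| grep -E 'pos|ft'; python3 -m handwheel '[{"jaw":30,"tx":0.01,"ty":0,"tz":0.017,"twist":0},{"jaw":30,"tx":0.01,"ty":0,"tz":0.017,"twist":0},{"jaw":30,"tx":0.01,"ty":0,"tz":0.017,"twist":0}]'| grep -E 'pos|ft'
```

```text
tool_pos: [0.4612, 0.215, 0.2136]
ft_force: [-5.0, -1.8, 6.8]
tool_pos: [0.4613, 0.215, 0.2137]
ft_force: [-8.8, -0.4, 9.8]
```

```bash
python3 -m handwheel '[{"jaw":30,"tx":0,"ty":0,"tz":0,"twist":0},{"jaw":30,"tx":0,"ty":0,"tz":0,"twist":0},{"jaw":30,"tx":0,"ty":0,"tz":0,"twist":0}]'| grep -E 'pos|ft';  python3 tilt2.py .0185 dowel_a_center pics/t4.png
```

```text
tool_pos: [0.4612, 0.215, 0.2136]
ft_force: [-8.4, -1.9, 10.1]
side 636
wrist 32237
theta 27.0 h 0.0895 dx 0.0042 0.19
foot in hole [4.2 1.2 1.1]
```

View pics/t4.png

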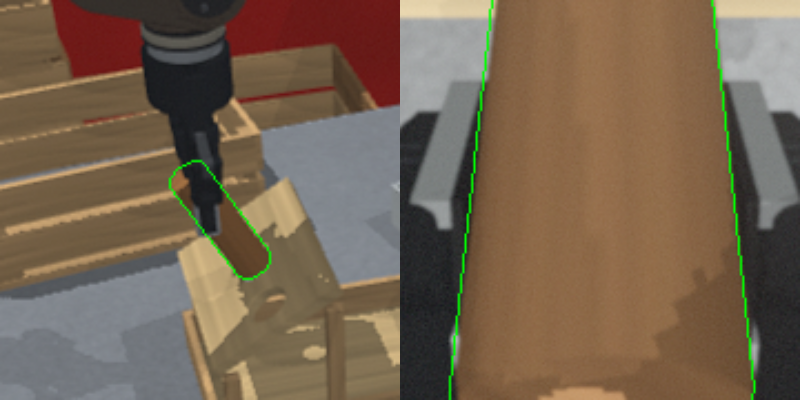

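Dowel a's foot reads 1 mm above the hole mouth and 4 mm off-axis, about 3° from square, pressed with roughly 13 N. I'll nudge it 3 mm downslope while keeping contact, then retract.

```bash
python3 -m handwheel '[{"jaw":30,"tx":-0.03,"ty":0.0,"tz":0.015,"twist":0},{"jaw":30,"tx":-0.05,"ty":0.01,"tz":0.03,"twist":0},{"jaw":30,"tx":-0.05,"ty":0.01,"tz":0.03,"twist":0},{"jaw":30,"tx":-0.05,"ty":0.01,"tz":0.03,"twist":0},{"jaw":30,"tx":-0.05,"ty":0.01,"tz":0.03,"twist":0}]'| grep -E 'pos|ft'; python3 tilt2.py .0185 dowel_a_center pics/t5.png
python3 -m handwheel '[{"jaw":30,"tx":-0.2,"ty":0.0,"tz":-0.35,"twist":0},{"jaw":30,"tx":-0.4,"ty":0,"tz":-1.0,"twist":0},{"jaw":30,"tx":-0.4,"ty":0.8,"tz":-1.4,"twist":0},{"jaw":30,"tx":-0.1,"ty":1.7,"tz":-1.4,"twist":-8},{"jaw":30,"tx":0.2,"ty":2.6,"tz":-1.4,"twist":-16}]'| grep -E 'pos|ft'; python3 -m handwheel '[{"jaw":30,"tx":0,"ty":0,"tz":0,"twist":-8.5},{"jaw":30,"tx":0,"ty":0.4,"tz":0,"twist":-17},{"jaw":30,"tx":0,"ty":0.8,"tz":0,"twist":-25.5},{"jaw":30,"tx":0,"ty":0.8,"tz":0,"twist":-34},{"jaw":30,"tx":0,"ty":0.8,"tz":0,"twist":-42.5}]'>/dev/null;  python3 -m handwheel '[{"jaw":30,"tx":0,"ty":0,"tz":0,"twist":-8.5},{"jaw":30,"tx":0,"ty":0,"tz":0,"twist":-17},{"jaw":30,"tx":0,"ty":0,"tz":0,"twist":-25.5},{"jaw":30,"tx":0,"ty":0,"tz":0,"twist":-31.5},{"jaw":30,"tx":0,"ty":0,"tz":0,"twist":-31.5}]'>/dev/null; python3 - <<'E'
import numpy as np
X=np.array([.9955,-.0951]);Y=np.array([.0951,.9955])
for y in(-.19,-.1595,-.1185):print(y,(np.array([.5025,.2099])+.11*X+y*Y).round(4))
E
python3 go.py .593 .01 .2 84.5
```

```text
tool_pos: [0.4605, 0.215, 0.213]
ft_force: [-5.4, -0.5, 9.7]
side 622
wrist 32445
theta 26.6 h 0.0887 dx 0.0051 0.19
foot in hole [3.9 1.2 1.4]
tool_pos: [0.456, 0.0923, 0.2811]
ft_force: [0.7, 0.6, -1.0]
-0.19 [0.5939 0.0103]
-0.1595 [0.5968 0.0407]
-0.1185 [0.6007 0.0815]
t 12.2 pos [0.462  0.0537 0.2796] yaw 83.12 gap 0.0361 gf 40.9 F [ 1.   0.5 -1.2]
tx ty tz [-0.553  2.705  1.593] twist -1.38
```

```bash
python3 -m handwheel '[{"jaw":30,"tx":-0.2,"ty":0.8,"tz":0,"twist":-1.4},{"jaw":30,"tx":-0.4,"ty":1.6,"tz":0.2,"twist":-1.4},{"jaw":30,"tx":-0.55,"ty":2.4,"tz":0.5,"twist":-1.4},{"jaw":30,"tx":-0.55,"ty":2.7,"tz":1.2,"twist":-1.4},{"jaw":30,"tx":-0.55,"ty":2.7,"tz":2.0,"twist":-1.4}]'| grep -E 'pos|ft'; python3 -m handwheel '[{"jaw":30,"tx":0,"ty":0,"tz":0.8,"twist":0},{"jaw":30,"tx":0,"ty":0,"tz":1.6,"twist":0},{"jaw":30,"tx":0,"ty":0,"tz":2.08,"twist":0},{"jaw":30,"tx":0,"ty":0,"tz":2.08,"twist":0}]' 25| grep -E 'pos|ft';python3 go.py .5968 .0407 .075 84.5;  python3 tilt2.py .0185 dowel_a_center pics/t6.png
```

```text
tool_pos: [0.596, 0.0091, 0.18]
ft_force: [0.7, -0.2, -1.9]
tool_pos: [0.5891, 0.0107, 0.0706]
ft_force: [-0.5, 0.4, -1.5]
t 13.1 pos [0.5891 0.0107 0.0706] yaw 84.4 gap 0.0363 gf 41.0 F [-0.5  0.4 -1.5]
tx ty tz [ 0.612  0.093 -0.089] twist -0.1
side 522
wrist 32115
theta 28.5 h 0.0881 dx 0.0004 0.15
foot in hole [  22.  -147.6 -171.5]
```

```bash
python3 -m handwheel '[{"jaw":30,"tx":0.3,"ty":0.05,"tz":-0.07,"twist":0},{"jaw":30,"tx":0.5,"ty":0.05,"tz":-0.07,"twist":0},{"jaw":30,"tx":0.65,"ty":0.05,"tz":-0.07,"twist":0},{"jaw":30,"tx":0.75,"ty":0.05,"tz":-0.07,"twist":0},{"jaw":30,"tx":0.8,"ty":0.05,"tz":-0.07,"twist":0}]' 25| grep -E 'pos|f'; python3 -m handwheel '[{"jaw":30,"tx":0.1,"ty":0,"tz":0,"twist":0},{"jaw":30,"tx":0.2,"ty":0,"tz":0,"twist":0},{"jaw":30,"tx":0.3,"ty":0,"tz":0,"twist":0},{"jaw":30,"tx":0.4,"ty":0,"tz":0,"twist":0},{"jaw":30,"tx":0.5,"ty":0,"tz":0,"twist":0}]' 25| grep -E 'pos|f';python3 go.py .6007 .0815 .075 84.5;  python3 tilt2.py .0185 dowel_a_center pics/t7.png
```

```text
tool_pos: [0.5999, 0.0485, 0.0805]
ft_force: [-1.2, -7.8, 1.9]
finger_gap: 0.036
grasp_force: 41.3
tool_pos: [0.6021, 0.0735, 0.0802]
ft_force: [0.2, -7.3, 1.3]
finger_gap: 0.0359
grasp_force: 40.4
t 14.3 pos [0.6021 0.0735 0.0802] yaw 84.61 gap 0.0359 gf 40.4 F [ 0.2 -7.3  1.3]
tx ty tz [ 0.157 -0.044  0.103] twist 0.11
side None
wrist 25028
theta 3.0 h 0.08 dx 0.0001 0.03
foot in hole [  32.  -122.3 -169.1]
```

```bash
python3 -m handwheel '[{"jaw":30,"tx":0.08,"ty":0,"tz":0,"twist":0},{"jaw":30,"tx":0.08,"ty":0,"tz":0,"twist":0},{"jaw":30,"tx":-0.3,"ty":0,"tz":0,"twist":0},{"jaw":30,"tx":-0.6,"ty":0,"tz":-0.9,"twist":0},{"jaw":30,"tx":-0.8,"ty":0,"tz":-1.8,"twist":0}]' 25| grep -E 'pos|f';python3 -m handwheel '[{"jaw":30,"tx":0,"ty":0,"tz":-0.9,"twist":0},{"jaw":30,"tx":0,"ty":0,"tz":-1.8,"twist":0},{"jaw":30,"tx":0,"ty":0,"tz":-1.8,"twist":0}]'|grep pos;  python3 tilt2.py .0185 dowel_a_center pics/t7.png;python3 go.py .524 -.235 .24 84.5;
```

```text
tool_pos: [0.5954, 0.0356, 0.1672]
ft_force: [2.0, -0.0, -0.5]
finger_gap: 0.0361
grasp_force: 40.2
tool_pos: [0.6011, 0.0358, 0.268]
side 1058
wrist 24953
theta 4.8 h 0.0865 dx -0.0027 0.13
foot in hole [ 125.7 -159.2  -13.5]
t 15.5 pos [0.5963 0.0357 0.2567] yaw 84.54 gap 0.0358 gf 40.2 F [-0.6  1.  -1.4]
tx ty tz [-5.528 -0.923  0.33 ] twist 0.04
```

```bash
python3 -m handwheel '[{"jaw":30,"tx":-0.9,"ty":-0.15,"tz":0,"twist":0},{"jaw":30,"tx":-1.8,"ty":-0.3,"tz":0,"twist":0},{"jaw":30,"tx":-2.7,"ty":-0.45,"tz":0,"twist":0},{"jaw":30,"tx":-3.6,"ty":-0.6,"tz":0,"twist":0},{"jaw":30,"tx":-4.5,"ty":-0.75,"tz":0,"twist":0}]' 25 >/dev/null;python3 -m handwheel '[{"jaw":30,"tx":-0.6,"ty":-0.1,"tz":0,"twist":0},{"jaw":30,"tx":-1.03,"ty":-0.17,"tz":0.3,"twist":0},{"jaw":30,"tx":-1.03,"ty":-0.17,"tz":1.2,"twist":0},{"jaw":30,"tx":-1.03,"ty":-0.17,"tz":2,"twist":0},{"jaw":30,"tx":-1.03,"ty":-0.17,"tz":2.7,"twist":0}]'|grep pos; python3 -m handwheel '[{"jaw":30,"tx":0,"ty":0,"tz":0.3,"twist":0},{"jaw":30,"tx":0,"ty":0,"tz":0.5,"twist":0},{"jaw":30,"tx":0,"ty":0,"tz":0.5,"twist":0},{"jaw":30,"tx":0,"ty":0,"tz":0.5,"twist":0}]'|grep -E 'pos|ft';python3 go.py .524 -.235 .0705 84.5;
```

```text
tool_pos: [0.5231, -0.2345, 0.119]
tool_pos: [0.5264, -0.2364, 0.1006]
ft_force: [-0.0, 0.1, -0.7]
t 16.9 pos [ 0.5264 -0.2364  0.1006] yaw 84.53 gap 0.0362 gf 40.2 F [-0.   0.1 -0.7]
tx ty tz [ 0.025 -0.052  0.601] twist 0.03
```

```bash
python3 -m handwheel '[{"jaw":30,"tx":0,"ty":0,"tz":0.3,"twist":0},{"jaw":30,"tx":0,"ty":0,"tz":0.45,"twist":0},{"jaw":30,"tx":0,"ty":0,"tz":0.45,"twist":0}]'|grep -E 'pos|ft';python3 -m handwheel '[{"jaw":30,"tx":0,"ty":0,"tz":0.04,"twist":0},{"jaw":30,"tx":0,"ty":0,"tz":0.08,"twist":0},{"jaw":30,"tx":0,"ty":0,"tz":0.08,"twist":0}]'|grep -E 'pos|ft';python3 -m handwheel '[{"jaw":30,"tx":0,"ty":0,"tz":0.04,"twist":0},{"jaw":30,"tx":0,"ty":0,"tz":0.06,"twist":0},{"jaw":30,"tx":0,"ty":0,"tz":0.06,"twist":0}]'|grep -E 'pos|ft'
```

```text
tool_pos: [0.5244, -0.2353, 0.0751]
ft_force: [-0.5, 0.7, -1.1]
tool_pos: [0.5257, -0.2362, 0.0733]
ft_force: [-0.8, -0.1, 0.7]
tool_pos: [0.526, -0.2364, 0.073]
ft_force: [-4.8, 3.8, 13.4]
```

```bash
python3 -m handwheel '[{"jaw":41,"tx":0,"ty":0,"tz":0.02,"twist":0},{"jaw":41,"tx":0,"ty":0,"tz":0.03,"twist":0},{"jaw":41,"tx":0,"ty":0,"tz":0.03,"twist":0}]' 20;python3 tilt2.py .0185 dowel_a_center pics/t8.png
```

```text
time_s: 18.1
tool_pos: [0.5261, -0.2365, 0.073]
tcp_rot: [0.74, 0.673, -0.0, -0.0]
ft_force: [-7.0, 5.2, 20.9]
finger_gap: 0.0362
grasp_force: 42.3
side 875
wrist 25159
theta 5.2 h 0.0844 dx -0.002 0.16
foot in hole [ -13.8 -436.4 -155.7]
```

```bash
python3 -m handwheel '[{"jaw":41,"tx":0.05,"ty":0,"tz":0,"twist":0},{"jaw":41,"tx":0.1,"ty":0,"tz":0,"twist":0},{"jaw":41,"tx":0.13,"ty":0,"tz":0,"twist":0},{"jaw":41,"tx":0.13,"ty":0,"tz":0,"twist":0}]' 20|grep -E 'pos|ft';python3 tilt2.py .0185 dowel_a_center pics/t8.png
```

```text
tool_pos: [0.5276, -0.2324, 0.0725]
ft_force: [-4.9, -2.0, 13.2]
side 956
wrist 24369
theta 1.8 h 0.0856 dx -0.001 0.1
foot in hole [ -13.6 -436.7 -158.1]
```

```bash
python3 -m handwheel '[{"jaw":46,"tx":0,"ty":0,"tz":-0.02,"twist":0},{"jaw":52,"tx":0,"ty":0,"tz":-0.02,"twist":0},{"jaw":62,"tx":0,"ty":0,"tz":-0.02,"twist":0},{"jaw":62,"tx":0,"ty":0,"tz":-0.02,"twist":0}]' 20;python3 -m handwheel '[{"jaw":62,"tx":0,"ty":0,"tz":-0.6,"twist":0},{"jaw":62,"tx":0,"ty":0,"tz":-1.4,"twist":0},{"jaw":62,"tx":0,"ty":0,"tz":-2.3,"twist":0},{"jaw":62,"tx":0,"ty":0,"tz":-2.6,"twist":0},{"jaw":62,"tx":0,"ty":0,"tz":-2.6,"twist":0}]'|grep -E 'pos|ft'; python3 fit.py | head -1; python3 - <<'E'
from m import *
ds=[]
for n in names:
    robot.get_image(n);m=[d["mask"] for d in robot.masks_of(n,"dowel_a_center")]
    c=hull(n,cyl(.526,-.2335,.0185));
    for k in m:
        iou=(k&c).sum()/(k|c).sum()
        if iou>.2:print("a",n,iou.round(2),np.argwhere(k).mean(0).round(1),np.argwhere(c).mean(0).round(1))
E
python3 go.py .501 -.1425 .19 4.9
```

```text
time_s: 19.3
tool_pos: [0.5257, -0.2291, 0.0685]
tcp_rot: [0.74, 0.673, -0.0, -0.001]
ft_force: [-0.6, 1.1, -0.3]
finger_gap: 0.0533
grasp_force: 0.0
tool_pos: [0.5275, -0.2304, 0.2023]
ft_force: [-0.0, 0.1, -0.9]
b [ 0.5022 -0.1409] -1.6 ['top', 'side']
a side 0.89 [330.6 343.4] [332.4 342.6]
t 20.5 pos [ 0.526  -0.2295  0.199 ] yaw 84.52 gap 0.0529 gf 0.0 F [ 0.6 -0.   0.2]
tx ty tz [ 1.685 -0.664  0.181] twist 79.62
```

Dowel a stands upright in the tray again (side-view match 0.89 to an upright model) and is released. Next is b at (0.502, -0.141).

```bash
python3 -m handwheel '[{"jaw":62,"tx":0.4,"ty":-0.15,"tz":0,"twist":8.5},{"jaw":62,"tx":0.8,"ty":-0.3,"tz":0,"twist":17},{"jaw":62,"tx":1.2,"ty":-0.45,"tz":0,"twist":25.5},{"jaw":62,"tx":1.6,"ty":-0.6,"tz":0,"twist":34},{"jaw":62,"tx":1.68,"ty":-0.66,"tz":0,"twist":42.5}]'>/dev/null;python3 -m handwheel '[{"jaw":62,"tx":0,"ty":0,"tz":0,"twist":8.5},{"jaw":62,"tx":0,"ty":0,"tz":0,"twist":17},{"jaw":62,"tx":0,"ty":0,"tz":0,"twist":25.5},{"jaw":62,"tx":0,"ty":0,"tz":0,"twist":34},{"jaw":62,"tx":0,"ty":0,"tz":0,"twist":37.1}]'>/dev/null;python3 -m handwheel '[{"jaw":62,"tx":0,"ty":0,"tz":0,"twist":0},{"jaw":62,"tx":0,"ty":0,"tz":0,"twist":0}]'>/dev/null; python3 go.py .5017 -.1415 .069 4.9
```

```text
t 21.7 pos [ 0.5012 -0.1427  0.1992] yaw 4.99 gap 0.0529 gf 0.0 F [0.1 0.7 0.7]
tx ty tz [ 0.013 -0.024  2.604] twist 0.09
```

```bash
python3 -m handwheel '[{"jaw":62,"tx":0.01,"ty":-0.02,"tz":0.8,"twist":0},{"jaw":62,"tx":0.01,"ty":-0.02,"tz":1.6,"twist":0},{"jaw":62,"tx":0.01,"ty":-0.02,"tz":2.2,"twist":0},{"jaw":62,"tx":0.01,"ty":-0.02,"tz":2.6,"twist":0},{"jaw":62,"tx":0.01,"ty":-0.02,"tz":2.6,"twist":0}]'|grep -E 'pos|ft';python3 -m handwheel '[{"jaw":20,"tx":0,"ty":0,"tz":0,"twist":0},{"jaw":20,"tx":0,"ty":0,"tz":0,"twist":0},{"jaw":20,"tx":0,"ty":0,"tz":0,"twist":0},{"jaw":20,"tx":0,"ty":0,"tz":0,"twist":0},{"jaw":20,"tx":0,"ty":0,"tz":0,"twist":0}]' 25
python3 -m handwheel '[{"jaw":20,"tx":0,"ty":0,"tz":-0.06,"twist":0},{"jaw":20,"tx":-0.4,"ty":0,"tz":-0.06,"twist":0},{"jaw":20,"tx":-0.7,"ty":0,"tz":-0.06,"twist":0},{"jaw":20,"tx":-0.85,"ty":0,"tz":-0.06,"twist":0},{"jaw":20,"tx":-0.95,"ty":0,"tz":-0.06,"twist":0}]' 25 |grep -E 'pos|f'
python3 -m handwheel '[{"jaw":20,"tx":-0.15,"ty":0,"tz":0,"twist":0},{"jaw":20,"tx":-0.3,"ty":0,"tz":0,"twist":0},{"jaw":20,"tx":-0.45,"ty":0,"tz":0,"twist":0},{"jaw":20,"tx":-0.6,"ty":0,"tz":0,"twist":0},{"jaw":20,"tx":-0.7,"ty":0,"tz":0,"twist":0}]' 25 |grep -E 'pos|f'
python3 go.py .416 -.151 .07 4.9; python3 tilt2.py .014 dowel_b_center pics/t9.png
```

```text
tool_pos: [0.499, -0.1405, 0.0657]
ft_force: [0.2, 0.8, -0.1]
time_s: 22.7
tool_pos: [0.5025, -0.1421, 0.0705]
tcp_rot: [0.999, 0.043, 0.001, 0.001]
ft_force: [0.3, 0.3, 3.9]
finger_gap: 0.0275
grasp_force: 26.5
tool_pos: [0.4546, -0.1456, 0.0722]
ft_force: [4.1, 2.1, -3.0]
finger_gap: 0.0273
grasp_force: 26.0
tool_pos: [0.419, -0.1491, 0.0722]
ft_force: [4.3, 0.7, -0.2]
finger_gap: 0.0275
grasp_force: 26.8
t 23.7 pos [ 0.419  -0.1491  0.0722] yaw 4.92 gap 0.0275 gf 26.8 F [ 4.3  0.7 -0.2]
tx ty tz [-0.063  0.033  0.044] twist 0.02
side 406
wrist None
theta 25.6 h 0.087 dx 0.0021 0.16
foot in hole [ -77.  -358.2 -113.7]
```

```bash
python3 -m handwheel '[{"jaw":20,"tx":-0.06,"ty":0,"tz":0,"twist":0},{"jaw":20,"tx":-0.11,"ty":0,"tz":0,"twist":0},{"jaw":20,"tx":-0.11,"ty":0,"tz":0,"twist":0},{"jaw":20,"tx":-0.11,"ty":0,"tz":0,"twist":0}]' 25 |grep -E 'pos|ft'
python3 -m handwheel '[{"jaw":20,"tx":0,"ty":0,"tz":-0.8,"twist":0},{"jaw":20,"tx":0,"ty":0,"tz":-1.7,"twist":0},{"jaw":20,"tx":0.5,"ty":-0.5,"tz":-2.4,"twist":0},{"jaw":20,"tx":0.9,"ty":-1.2,"tz":-3.0,"twist":5},{"jaw":20,"tx":0.9,"ty":-1.9,"tz":-3.6,"twist":10.4}]' 40 >/dev/null; python3 -m handwheel '[{"jaw":20,"tx":0,"ty":0,"tz":0,"twist":0},{"jaw":20,"tx":0,"ty":0,"tz":0,"twist":0}]' >/dev/null;  python3 tilt2.py .014 dowel_b_center pics/t9.png; python3 go.py .4478 .2151 .25 -5.46
```

```text
tool_pos: [0.4138, -0.1493, 0.0722]
ft_force: [2.7, 0.0, 1.1]
side 506
wrist 23934
theta 27.5 h 0.0859 dx 0.0035 0.31
foot in hole [  35.3 -264.    30.9]
t 25.2 pos [ 0.4493 -0.0513  0.2498] yaw -5.54 gap 0.0272 gf 39.7 F [-0.5  0.2 -0.6]
tx ty tz [-5.440e-01 -5.301e+00  2.000e-03] twist -0.08
```

```bash
python3 -m handwheel '[{"jaw":20,"tx":-0.1,"ty":-0.9,"tz":-0.1,"twist":0},{"jaw":20,"tx":-0.2,"ty":-1.8,"tz":-0.2,"twist":0},{"jaw":20,"tx":-0.3,"ty":-2.7,"tz":-0.2,"twist":0},{"jaw":20,"tx":-0.4,"ty":-3.6,"tz":-0.2,"twist":0},{"jaw":20,"tx":-0.5,"ty":-4.5,"tz":-0.2,"twist":0}]' >/dev/null; python3 -m handwheel '[{"jaw":20,"tx":0,"ty":-0.7,"tz":0,"twist":0},{"jaw":20,"tx":-0.01,"ty":-0.8,"tz":0.3,"twist":0},{"jaw":20,"tx":-0.01,"ty":-0.8,"tz":0.7,"twist":0},{"jaw":20,"tx":-0.01,"ty":-0.8,"tz":0.7,"twist":0},{"jaw":20,"tx":-0.01,"ty":-0.8,"tz":0.7,"twist":0}]' |grep -E 'pos|ft'
python3 go.py .4495 .2150 .2242 -5.46
python3 tilt2.py .014 dowel_b_center pics/t10.png
python3 - <<'E'
from h import *
v=[]
G=R.from_euler("ZY",[-.0953,-np.pi/6])
a=np.linspace(0,2*np.pi,60)
for n in("side","wrist"):
    k=robot.get_image(n)[:,:,::-1].copy()
    for y,r in((0,.016),(-.062,.021),(.058,.012)):
        P=np.array([proj(n,np.array([.5025,.2099,.1537])+G.apply([r*np.cos(t),y+r*np.sin(t),0])) for t in a])
        cv2.polylines(k,[P.round().astype(np.int32)],True,(0,255,0),1)
    c=proj(n,[.5025,.2099,.1537]).astype(int);print(n,c)
    v.append(cv2.resize(k[90:250,170:330],(400,400)) if n=="side" else cv2.resize(k,(400,300)))
v[1]=np.vstack([v[1],np.zeros((100,400,3),np.uint8)])
cv2.imwrite("pics/final.png",np.hstack(v))
E
```

```text
tool_pos: [0.4501, 0.2142, 0.2257]
ft_force: [-0.3, 0.3, -0.7]
t 26.2 pos [0.4501 0.2142 0.2257] yaw -5.57 gap 0.027 gf 39.8 F [-0.3  0.3 -0.7]
tx ty tz [-0.013 -0.014  0.03 ] twist -0.11
side 455
wrist 23832
theta 28.7 h 0.086 dx 0.0026 0.2
foot in hole [ 2.  -0.8 21.2]
side [250 160]
wrist [314 155]
```

View pics/final.png

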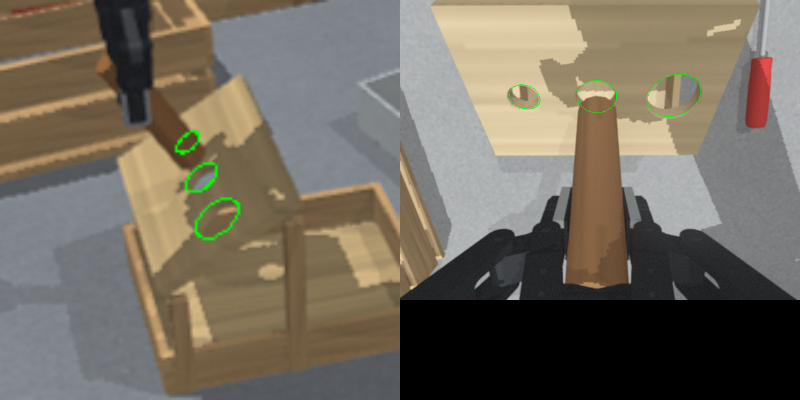

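In the wrist view the projected hole outlines sit tightly on the real holes, so the hole estimate holds. The foot of b is over the middle hole at about (597,97), 21 mm out and about 2 mm high on the slope. Correcting that and inserting.

```bash
python3 -m handwheel '[{"jaw":20,"tx":0.07,"ty":-0.01,"tz":0.19,"twist":0},{"jaw":20,"tx":0.13,"ty":-0.01,"tz":0.29,"twist":0},{"jaw":20,"tx":0.15,"ty":-0.01,"tz":0.32,"twist":0},{"jaw":20,"tx":0.15,"ty":-0.01,"tz":0.32,"twist":0}]' |grep -E 'pos|ft'
python3 -m handwheel '[{"jaw":20,"tx":0.02,"ty":0,"tz":0.035,"twist":0},{"jaw":20,"tx":0.04,"ty":0,"tz":0.07,"twist":0},{"jaw":20,"tx":0.04,"ty":0,"tz":0.07,"twist":0}]' |grep -E 'pos|ft'; python3 -m handwheel '[{"jaw":20,"tx":0.02,"ty":0,"tz":0.035,"twist":0},{"jaw":20,"tx":0.04,"ty":0,"tz":0.07,"twist":0},{"jaw":20,"tx":0.04,"ty":0,"tz":0.07,"twist":0}]' |grep -E 'pos|ft'; python3 tilt2.py .014 dowel_b_center pics/t11.png
```

```text
tool_pos: [0.4578, 0.2152, 0.2103]
ft_force: [0.0, -0.0, -0.2]
tool_pos: [0.4599, 0.2151, 0.2073]
ft_force: [-0.4, 0.4, -0.1]
tool_pos: [0.4619, 0.2149, 0.2037]
ft_force: [-0.7, 0.2, -0.5]
side 414
wrist 23728
theta 28.7 h 0.0821 dx 0.0035 0.25
foot in hole [ 2.2  1.1 -0.2]
```

```bash
python3 -m handwheel '[{"jaw":20,"tx":0.02,"ty":0,"tz":0.035,"twist":0},{"jaw":20,"tx":0.04,"ty":0,"tz":0.07,"twist":0},{"jaw":20,"tx":0.04,"ty":0,"tz":0.07,"twist":0}]' |grep -E 'pos|ft'; python3 -m handwheel '[{"jaw":20,"tx":0.02,"ty":0,"tz":0.035,"twist":0},{"jaw":20,"tx":0.04,"ty":0,"tz":0.07,"twist":0},{"jaw":20,"tx":0.04,"ty":0,"tz":0.07,"twist":0}]' |grep -E 'pos|ft'; python3 tilt2.py .014 dowel_b_center pics/t11.png
```

```text
tool_pos: [0.4639, 0.2147, 0.2002]
ft_force: [-0.5, 0.8, -2.8]
tool_pos: [0.466, 0.2145, 0.1967]
ft_force: [-0.5, -0.1, -1.7]
side 396
wrist 22941
theta 28.0 h 0.0752 dx 0.0033 0.29
foot in hole [ 1.3  1.1 -1.2]
```

```bash
python3 -m handwheel '[{"jaw":20,"tx":0.04,"ty":0,"tz":0.07,"twist":0},{"jaw":20,"tx":0.08,"ty":0,"tz":0.14,"twist":0},{"jaw":20,"tx":0.12,"ty":0,"tz":0.21,"twist":0},{"jaw":20,"tx":0.12,"ty":0,"tz":0.21,"twist":0}]' |grep -E 'pos|ft'; python3 -m handwheel '[{"jaw":20,"tx":0.04,"ty":0,"tz":0.07,"twist":0},{"jaw":20,"tx":0.08,"ty":0,"tz":0.14,"twist":0},{"jaw":20,"tx":0.12,"ty":0,"tz":0.21,"twist":0},{"jaw":20,"tx":0.12,"ty":0,"tz":0.21,"twist":0}]' |grep -E 'pos|ft'; python3 -m handwheel '[{"jaw":20,"tx":0.04,"ty":0,"tz":0.07,"twist":0},{"jaw":20,"tx":0.08,"ty":0,"tz":0.14,"twist":0},{"jaw":20,"tx":0.08,"ty":0,"tz":0.14,"twist":0},{"jaw":20,"tx":0.08,"ty":0,"tz":0.14,"twist":0}]' |grep -E 'pos|ft'; python3 tilt2.py .014 dowel_b_center pics/t12.png
```

```text
tool_pos: [0.4721, 0.2138, 0.1858]
ft_force: [-1.8, 0.2, -2.5]
tool_pos: [0.478, 0.2132, 0.1753]
ft_force: [-1.2, 0.7, -3.1]
tool_pos: [0.4818, 0.2129, 0.1685]
ft_force: [-2.2, 1.3, -3.8]
side 230
wrist 19491
theta 25.8 h 0.0834 dx 0.0038 1.28
foot in hole [ -2.    0.9 -42. ]
```

```bash
python3 -m handwheel '[{"jaw":45,"tx":0,"ty":0,"tz":0,"twist":0},{"jaw":60,"tx":0,"ty":0,"tz":0,"twist":0},{"jaw":60,"tx":0,"ty":0,"tz":0,"twist":0},{"jaw":60,"tx":0,"ty":0,"tz":0,"twist":0},{"jaw":60,"tx":0,"ty":0,"tz":0,"twist":0}]' |grep -E 'pos|f';python3 -m handwheel '[{"jaw":60,"tx":-0.4,"ty":0,"tz":-0.7,"twist":0},{"jaw":60,"tx":-0.5,"ty":0,"tz":-1.5,"twist":0},{"jaw":60,"tx":-0.5,"ty":0.6,"tz":-2.3,"twist":0},{"jaw":60,"tx":-0.5,"ty":1.4,"tz":-2.3,"twist":0},{"jaw":60,"tx":-0.5,"ty":1.4,"tz":-2.3,"twist":0}]' |grep -E 'pos|f'; python3 - <<'E'
from h import *
C={}
for n in("top","side"):
    robot.get_image(n)
    for l in("dowel_a_center","dowel_b_center","dowel_c_center","jar","screwdriver","pencil","wedge"):
        print(n,l,[(round(d["score"],2),toworld(n,d["xyz"]).round(3).tolist()) for d in robot.boxes_of(n,l)[:3]])
E
```

```text
tool_pos: [0.4823, 0.213, 0.1696]
ft_force: [-0.2, -0.3, -0.5]
finger_gap: 0.0513
grasp_force: 0.0
tool_pos: [0.4511, 0.1431, 0.2864]
ft_force: [0.0, 0.8, -0.7]
finger_gap: 0.0511
grasp_force: 0.0
top dowel_a_center [(0.84, [0.367, -0.26, 0.119]), (0.78, [0.515, -0.223, 0.132])]
top dowel_b_center [(0.54, [0.646, 0.165, 0.042])]
top dowel_c_center [(0.73, [0.528, -0.307, 0.098]), (0.57, [0.474, 0.001, 0.025]), (0.48, [0.498, -0.407, 0.087])]
top jar [(0.92, [0.712, -0.006, 0.086]), (0.48, [0.463, 0.138, 0.132])]
top screwdriver [(0.86, [0.47, 0.001, 0.024])]
top pencil [(0.52, [0.463, -0.279, 0.011])]
top wedge [(0.65, [0.557, -0.167, 0.022])]
side dowel_a_center [(0.93, [0.364, -0.281, 0.084]), (0.89, [0.524, -0.245, 0.092])]
side dowel_b_center []
side dowel_c_center [(0.8, [0.498, -0.42, 0.078]), (0.67, [0.527, -0.324, 0.082])]
side jar [(0.76, [0.719, -0.028, 0.064]), (0.26, [0.537, 0.186, 0.042])]
side screwdriver [(0.92, [0.475, -0.008, 0.018])]
side pencil [(0.76, [0.466, -0.282, 0.015]), (0.5, [0.534, 0.187, 0.042])]
side wedge [(0.45, [0.529, -0.321, 0.084])]
```

```bash
python3 -m handwheel '[{"jaw":60,"tx":0,"ty":0,"tz":0,"twist":0},{"jaw":60,"tx":0,"ty":0,"tz":0,"twist":0},{"jaw":60,"tx":0,"ty":0,"tz":0,"twist":0},{"jaw":60,"tx":0,"ty":0,"tz":0,"twist":0},{"jaw":60,"tx":0,"ty":0,"tz":0,"twist":0}]' |grep -E 'time'; python3 - <<'E'
from h import *
im=robot.get_image("top");ds=robot.masks_of("top","dowel_b_center")
for d in ds:
    p=np.argwhere(d["mask"])[:,::-1];r=cv2.minAreaRect(p.astype(np.float32));b=cv2.boxPoints(r);print(round(d["score"],2),r)
    print([ray("top",u,v,.025).round(3)[:2].tolist() for u,v in b], toworld("top",robot.boxes_of("top","dowel_b_center")[0]["xyz"]).round(3))
robot.get_image("side");print([(np.argwhere(d["mask"]).mean(0).round(),d["mask"].sum()) for l in("dowel_b_center","dowel_a_center") for d in robot.masks_of("side",l)])
E
```

```text
time_s: 32.2
0.77 ((238.8000030517578, 228.60000610351562), (11.384201049804688, 29.092954635620117), 18.434946060180664)
[[0.604, 0.153], [0.672, 0.129], [0.66, 0.103], [0.593, 0.128]] [ 0.462 -0.278  0.012]
[(array([213., 307.]), np.int64(285)), (array([235., 383.]), np.int64(1314)), (array([331., 344.]), np.int64(1157)), (array([379., 264.]), np.int64(1214))]
```

```bash
python3 - <<'E'
from h import *
for i in range(3):
    for _ in range(3): im=robot.get_image("top")
    print([[round(x,1) for x in np.argwhere(d["mask"]).mean(0)] +[int(d["mask"].sum())] for d in robot.masks_of("top","dowel_b_center")])
    s=robot.get_state();print(s["time_s"],s["ft_force"].round(1))
E
```

```text
[[np.float64(229.3), np.float64(238.3), 352]]
32.7 [0.1 0.4 0.9]
[[np.float64(228.8), np.float64(238.2), 360]]
32.9 [-0.3  0.2 -0.5]
[]
33.1 [ 0.5 -0.5 -0.5]
```

Dowel b is at rest, lying in the crate and partly under the board's edge. Dowels a and c are standing, the other things are where they were, and the gripper is clear.

```bash
python3 -c "
from plant import robot
print(robot.job_done())"
```

```text
the job is handed in; nothing more can be done
None
```

I handed the job in at about 33 s; the hand-in gave no verdict, but the camera and force readings show the thickest dowel pressed lightly on the middle hole's rim and stood back in the tray, the middle dowel dropped through and lying in the crate, and the thinnest dowel and the bystanders where they were.

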